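# Clear the parcel onto the shoe-box column and lay out the marker

## Task

Get the parcel ready to be addressed: slide the yellow-lidded shoe box off the parcel onto the column of two white-lidded boxes beside it, so that it sits squarely on top with its edges flush. Then pull the marker out of the pen cup and lay it flat on top of the parcel. Leave the parcel, the column, the pen cup and the other things on the console standing where they are.

Things in the scene. Friction and masses are not known exactly. Their poses are not given: they have to be found in the camera images.
- yellow_box: Closed child's shoe box, grey sides, yellow lid, 200 x 130 x 75 mm, 0.35 to 0.7 kg, friction about 0.6; starts on top of the parcel, not quite in line with it. Too wide to grip: push its upright sides; two open fingers side by side push a face squarely. Origin at the centre of its underside; x along the 200 mm, y along the 130 mm, z up.
- column_low: Lower box of the column, standing on the console: grey shoe box with a white lid, 200 x 130 x 75 mm, 0.5 kg, loose. Origin at the centre of its underside, axes as the yellow box's. Its yaw and the parcel's stay within 0.2 rad of the world axes.
- column_high: Upper box of the column, lying squarely on column_low: same box, white lid, top face 150 mm above the console. Origin at the centre of its underside (75 mm above the console), same axes. The yellow box must end squarely on it.
- parcel: Brown taped carton, 210 (x) x 140 (y) x 154 mm, 0.8 to 1.2 kg, loose, blank white address label on top. Origin at the centre of its underside. Stands beside the column, on its +y or its -y side (either is drawn), nearly parallel to it, with a gap of about 10 to 25 mm between the long sides; its top is 4 mm higher than the column's.
- marker: Blue hexagonal marker pen with a black cap, 140 mm long, 16 mm across its flats, 30 g, standing cap up and loose in the pen cup (it may lean a little). Origin at the centre of its lower (blue) end; z along the marker towards the cap. 66 mm of it stands above the cup's rim. It does not roll when laid down.
- marker_mid (a point): Middle of the marker, on its axis, 70 mm from either end.
- pen_cup: Round steel pen cup, 46 mm outside diameter, 80 mm high, wall 3 mm, inner floor 6 mm above the console, 0.35 kg, loose. Origin at the centre of its underside. It stands to the left or the right of the stacks.
- spray: Bystander: white shoe-spray bottle with a green label, 50 mm diameter, 145 mm high, loose, on the other side of the stacks from the pen cup. Origin at the centre of its underside.
- polish_tin: Bystander: flat round polish tin with a red lid, 76 mm diameter, 24 mm high. Origin at the centre of its underside.
- shoe_brush: Bystander: wooden shoe brush lying bristles down, 150 x 46 x 42 mm. Origin at the centre of its underside.

How it is judged:
On the way, in this order (a step that is already met when the one before it is completed fails the run):
1. the yellow-lidded box has come to lie on the column, clear of the parcel (x of yellow_box in the frame of column_high between -0.02 and 0.02 m and y of yellow_box in the frame of column_high between -0.02 and 0.02 m and angle between the x axis of yellow_box and the x axis of column_high, either way round below 0.15 rad and angle between yellow_box's own z axis and vertical below 0.03 rad and z of yellow_box in the frame of column_high between 0.068 and 0.082 m and contact force between yellow_box and parcel below 0.05 N), for 0.2 s.
2. the marker has been pulled clear of the pen cup (z of marker in the frame of pen_cup above 0.08 m), for 0.1 s.
At the end, for the whole second after the job is handed in: Yellow-lidded box flat on the upper column box, within 8 mm of flush both ways and 0.06 rad of parallel, not touching the parcel; white-lidded boxes within 12 mm and 0.06 rad of each other; marker flat on the parcel, its middle 5 mm inside the edges; all at rest, cup and parcel upright (x of yellow_box in the frame of column_high between -0.008 and 0.008 m and y of yellow_box in the frame of column_high between -0.008 and 0.008 m and angle between the x axis of yellow_box and the x axis of column_high, either way round below 0.06 rad and angle between each of yellow_box, column_high's own z axis and vertical below 0.015 rad and z of yellow_box in the frame of column_high between 0.071 and 0.079 m and contact force between yellow_box and parcel below 0.05 N and x of column_high in the frame of column_low between -0.012 and 0.012 m and y of column_high in the frame of column_low between -0.012 and 0.012 m and angle between the x axis of column_high and the x axis of column_low, either way round below 0.06 rad and x of marker_mid in the frame of parcel between -0.1 and 0.1 m and y of marker_mid in the frame of parcel between -0.065 and 0.065 m and z of marker_mid in the frame of parcel between 0.157 and 0.168 m and angle between marker's own z axis and vertical between 1.47 and 1.67 rad and linear speed of each of yellow_box, marker below 0.01 m/s and angular speed of marker below 0.1 rad/s and angle between parcel's own z axis and vertical below 0.02 rad and angle between pen_cup's own z axis and vertical below 0.05 rad).
It fails at once if the column is shoved out of place (more than 20 mm) (distance of any of column_low, column_high from where it was at the start of the episode above 0.02 m).
It fails at once if the parcel is shoved out of place (more than 25 mm) (distance of parcel from where it was at the start of the episode above 0.025 m).
It fails at once if the yellow-lidded box is tipped over or dropped off the stacks (angle between yellow_box's own z axis and vertical above 0.35 rad or height (world z) of yellow_box below 0.12 m).
It fails at once if the pen cup is knocked over or dragged more than 30 mm (angle between pen_cup's own z axis and vertical above 0.5 rad or distance of pen_cup from where it was at the start of the episode above 0.03 m).
It fails at once if one of the other things is pushed more than 20 mm or knocked over (distance of any of spray, polish_tin, shoe_brush from where it was at the start of the episode above 0.02 m or angle between any of spray, polish_tin, shoe_brush's own z axis and vertical above 0.4 rad).
It also fails if it takes over 69 s, if anything falls off the work surface, if the arm or the gripper's body presses on something with over 40 N, if the wrist force passes 120 N, or if a joint passes its speed limit or range.

## Robot

A 6-joint arm with a two-finger parallel gripper is mounted at the origin on the work surface. World frame = base frame: x ahead of the robot, y to its left, z up, the work surface at z = 0. Lengths are in m, angles in rad, forces in N, time in s.
With the tool pointing down it reaches from about 0.35 to 0.775 m from the base axis. Payload 7.3 kg.
Tool frame: the origin (TCP) lies at the very end of the fingers, on their centre line; the grasp point (between the pads) lies 19 mm behind it (robot.grasp_offset is the z of the grasp point in the tool frame, in m); z points along the fingers, y is the direction in which the jaws open and shut (so a half turn about z gives the same grasp; the last joint's range is limited). The gripper opens to 92 mm and grips with 3 to 60 N. Pads are 19 mm wide; open, the fingers measure 130 mm over their backs; the gripper's body (75 mm by 190 mm) begins 47 mm behind the grasp point.
Start: joints at [-1.357, 0.342, 1.524, -0, 1.275, -0.146], TCP at [0.185, -0.491, 0.227] pointing down, gripper open.
Joint ranges: [-2.53, 2.53], [-0.77, 2.02], [0.04, 2.7], [-1, 4.14], [0.28, 2.66], [-3.11, 3.11]. Speed limits (rad/s): [2.57, 2.57, 3.14, 3.14, 3.14, 3.14].

## Interface

Orientations are given as [roll, pitch, yaw] about the fixed x, y, z axes, in that order (R = Rz(yaw) Ry(pitch) Rx(roll)).
In Python, from cell import robot, eyes gives the robot as it stands.
- The arm moves only by the shell command python3 -m handwheel 'ROWS' [FORCE]. ROWS is JSON, one flat list of numbers, 7 for each row, row after row: the shift along the tool's x, y, z in cm, then the turn, a rotation vector about the tool's x, y, z in degrees, then the gripper command: -1 is fully open, 1 is shut, values between are in proportion. A call has 1 to 12 rows; each row is the pose to reach, as a shift and turn from the pose commanded when the call began, along the tool's axes at that moment; what a row does not reach only later rows make up. A row lasts 1/12 s, in which the tool goes at most 41.7 mm and 7.16 degrees, less where a joint would pass 70% of its speed; a pose out of reach is approached as far as the arm can. A call with a gripper value outside its range is refused whole. The fingers move at their own pace and stop on an object; FORCE is the grip in N (left out, the last holds). Time passes only in rows, so rows that repeat a pose let the fingers close. It gives the time, the measured TCP pose, the force and the opening at its end, in the units of the state.
- robot.observe(): the state, without advancing time (a new reading comes with each control period).
- eyes.read_camera(name): name is "side" or "top" or "wrist"; returns (picture, depth): 384x512x3 uint8, blue, green, red; 384x512 float32, m along the optical axis (not along the pixel's ray), 0 where there is no reading.
- eyes.camera_info(name): a dict with "fovy" (degrees; the focal length in pixels is half the picture's height over the tangent of half this angle, whatever the lens; pixels are square), "cx", "cy" (the principal point, pixels), "position" and "attitude" of the camera in the world. Camera axes: x right, y down, z forward; pixel columns grow to the right and rows downward; lengths in m; the calibration is good to about 2 mm. A picture is of the moment at which its call begins: read the wrist's pose just before it. camera_info takes no time and is no camera call; for the wrist camera it gives the pose at the moment of the call.
- robot.hand_in(): hands the job in, once; it reports no verdict.
The state is a dict: "time": time; "qpos": joint angles; "qvel": joint speeds; "joint_efforts": joint torques, N m; "tool_pos": TCP position; "tool_rot": TCP orientation; "contact_force": force on the tool from outside, world axes, zero at the start; "torque": the same for the moment, N m; "opening": finger opening in m.
Only numpy, scipy, OpenCV 4.12 (cv2) and the standard library are available. Lean on these libraries where they do the work, as an engineer would, in place of code of your own. Each camera call takes 0.05 s, during which the arm holds its last target. There are 200 camera calls.

## Working session

There is one attempt and no reset: what is moved stays moved. The work goes in short steps, Python scripts to look and compute and a shell command to move; the robot and the scene stay as the last step left them, time stands still between calls to the robot, and variables do not carry over. Pictures are saved under pics/ and viewed, about 8 in all and at most 12, crops included, and the job is handed in when it is done.

```bash
ls; mkdir -p pics; python3 - <<'E'
from cell import robot, eyes
import cv2,numpy as np
s=robot.observe();print({k:np.round(v,3) for k,v in s.items()})
ims=[]
for n in("top","side"):
    print(n,eyes.camera_info(n))
    p,d=eyes.read_camera(n);np.savez(f'{n}0.npz',p=p,d=d);ims.append(p)
    cv2.imwrite(f'pics/{n}0.png',p)
print(eyes.camera_info("wrist"))
E
```

```text
pics
{'time': np.float64(0.0), 'qpos': array([-1.357,  0.343,  1.525, -0.   ,  1.275, -0.146]), 'qvel': array([-0.001, -0.002, -0.   ,  0.   , -0.001,  0.001]), 'joint_efforts': array([  0.   , -43.124, -24.423,   0.072,   0.056,  -0.   ]), 'tool_pos': array([ 0.185, -0.491,  0.226]), 'tool_rot': array([-3.14, -0.  ,  0.36]), 'contact_force': array([ 0.22 , -0.23 , -0.282]), 'torque': array([ 0.018, -0.016,  0.016]), 'opening': np.float64(0.092)}
top {'fovy': 49.8834358761143, 'cx': 262.92545375673467, 'cy': 188.98131615513083, 'position': array([0.30300091, 0.00315917, 1.3927981 ]), 'attitude': array([-2.92930472, -0.00452301, -1.52804716])}
side {'fovy': 55.76473832644436, 'cx': 257.0055458826217, 'cy': 192.96582580413977, 'position': array([ 0.77431972, -0.15954406,  0.95079131]), 'attitude': array([-2.83519352,  0.00830072,  0.83061612])}
{'fovy': 61.54050455657868, 'cx': 252.0460879629296, 'cy': 194.06663215364233, 'position': array([ 0.25976549, -0.46340768,  0.38510414]), 'attitude': array([ 2.84142809e+00,  2.28640151e-03, -1.21121336e+00])}
```

View pics/top0.png

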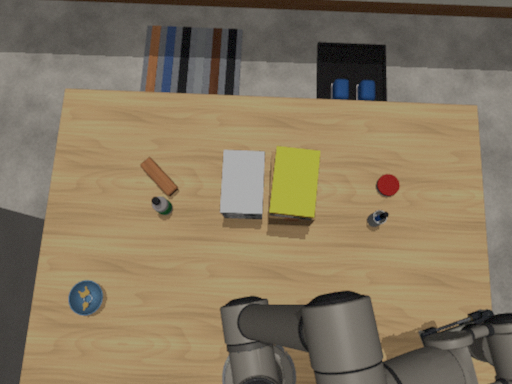

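View pics/side0.png

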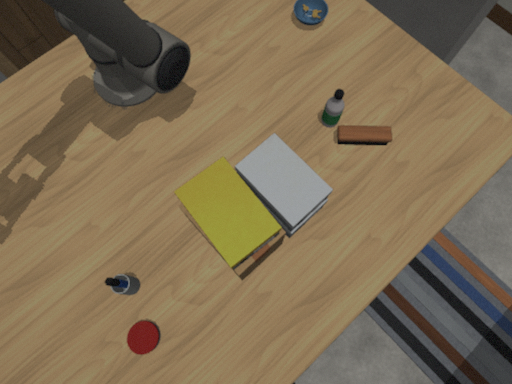

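The top picture shows the yellow box (295,180) on the parcel, with the white column (243,182) on its +y side. The cup and marker are at (377,218), the tin at (388,185), and the spray and brush at the far left. I'll measure these from the depth.

```bash
cat > h.py <<'E'
import numpy as np,cv2
from scipy.spatial.transform import Rotation as R
from cell import robot,eyes
def cloud(name,load=None):
    i=eyes.camera_info(name)
    if load: z=np.load(load);p,d=z['p'],z['d']
    else: p,d=eyes.read_camera(name)
    f=p.shape[0]/2/np.tan(np.radians(i['fovy'])/2)
    v,u=np.mgrid[:p.shape[0],:p.shape[1]]
    c=np.stack([(u-i['cx'])/f*d,(v-i['cy'])/f*d,d],-1)
    w=c@R.from_euler('xyz',i['attitude']).as_matrix().T+i['position']
    w[d==0]=np.nan
    return p,w
def rect(m,w,pr=''):
    q=w[m]; 
    if len(q)<8: print(pr,'few');return
    (cx,cy),(a,b),t=cv2.minAreaRect(q[:,:2].astype(np.float32))
    if a<b:a,b,t=b,a,t+90
    t=(t+90)%180-90
    print(pr,'c',np.round([cx,cy],4),'size',np.round([a,b],4),'yaw deg',round(t,2),'z',np.round(np.median(q[:,2]),4),len(q))
    return cx,cy,np.radians(t)
def biggest(m):
    n,l,s,_=cv2.connectedComponentsWithStats(m.astype(np.uint8))
    return l==1+np.argmax(s[1:,4]) if n>1 else m
def boxes(p,w,tag):
    hsv=cv2.cvtColor(p,cv2.COLOR_BGR2HSV);h,s,v=cv2.split(hsv);z=w[...,2]
    reg=(w[...,0]>.2)&(w[...,1]<.35)&(w[...,1]>-.4)
    Y=rect(biggest((h>22)&(h<36)&(s>150)&(z>.215)&(z<.245)&reg),w,tag+' yellow')
    W=rect(biggest((s<50)&(v>100)&(z>.143)&(z<.158)&reg),w,tag+' white')
    return Y,W
E
python3 - <<'E'
from h import *
for n in('top','side'):
    p,w=cloud(n,f'{n}0.npz');boxes(p,w,n)
    hsv=cv2.cvtColor(p,cv2.COLOR_BGR2HSV);h,s,v=cv2.split(hsv);z=w[...,2]
    print('table z',np.nanmedian(z[(h>8)&(h<20)&(s>60)]))
    x,y=w[...,0],w[...,1]
    near=(x>.2)&(x<.75)&(y<.5)&(y>-.45)&(z>.012)&(z<.3)
    if n=='top': near[240:]=False
    nn,l,st,_=cv2.connectedComponentsWithStats(near.astype(np.uint8))
    for k in range(1,nn):
        if st[k,4]>25:
            q=w[l==k];print(k,st[k],'max z',round(q[:,2].max(),3));rect(l==k,w,' ')
            hi=(l==k)&(z>q[:,2].max()-.02);print('   top20 mean',np.round(w[hi].mean(0),4))
E
```

```text
top yellow c [ 0.5827 -0.0815] size [0.1971 0.1297] yaw deg -3.96 z 0.229 2928
top white c [0.5948 0.0751] size [0.2005 0.1293] yaw deg 0.24 z 0.1501 2600
table z -0.00011036497910166254
1 [ 268  145   52   80 3609] max z 0.236
  c [ 0.5868 -0.0802] size [0.2114 0.1416] yaw deg -0.8 z 0.2284 3609
   top20 mean [ 0.5819 -0.0811  0.2289]
2 [ 219  149   46   69 2826] max z 0.158
  c [0.5951 0.0756] size [0.2011 0.1304] yaw deg 0.24 z 0.1498 2826
   top20 mean [0.5927 0.0754 0.15  ]
3 [140 157  37  38 587] max z 0.049
  c [0.6272 0.3664] size [0.1516 0.046 ] yaw deg 45.97 z 0.0413 587
   top20 mean [0.6255 0.3645 0.0411]
4 [376 174  23  22 392] max z 0.033
  c [ 0.6332 -0.413 ] size [0.0748 0.0721] yaw deg -87.49 z 0.0239 392
   top20 mean [ 0.6334 -0.4131  0.0239]
5 [151 196  21  18 285] max z 0.15
  c [0.5225 0.3366] size [0.0501 0.0428] yaw deg -17.47 z 0.0958 285
   top20 mean [0.5235 0.3396 0.1438]
6 [367 209  21  17 235] max z 0.149
  c [ 0.5118 -0.3655] size [0.0445 0.0432] yaw deg 26.87 z 0.0685 235
   top20 mean [ 0.5114 -0.3663  0.143 ]
side yellow c [ 0.5849 -0.079 ] size [0.1
[... 324 characters left out ...]
.148
  c [0.5274 0.3392] size [0.0491 0.0411] yaw deg 19.42 z 0.0919 562
   top20 mean [0.5261 0.3421 0.1431]
4 [338 125  55  18 935] max z 0.048
  c [0.6281 0.3689] size [0.1492 0.0477] yaw deg 46.41 z 0.0417 935
   top20 mean [0.6296 0.3661 0.0413]
5 [  174   132   160   148 12210] max z 0.235
  c [ 0.5902 -0.0007] size [0.2969 0.2142] yaw deg 88.55 z 0.1572 12210
   top20 mean [ 0.5885 -0.0795  0.2293]
6 [105 274  34  21 506] max z 0.15
  c [ 0.5141 -0.3628] size [0.045  0.0426] yaw deg -54.06 z 0.0696 506
   top20 mean [ 0.5125 -0.3627  0.1433]
7 [127 320  33  34 865] max z 0.029
  c [ 0.6331 -0.4106] size [0.0751 0.0738] yaw deg 46.72 z 0.0243 865
   top20 mean [ 0.6343 -0.4099  0.0242]
```

```bash
cat >> h.py <<'E'
def go(*targets):
    """shift cm in tool axes + rotvec deg from the measured pose to world pose (x,y,z,yaw deg), tool down"""
    s=robot.observe();R0=R.from_euler('xyz',s['tool_rot'])
    print('at',np.round(s['tool_pos'],4),np.round(np.degrees(s['tool_rot']),2),'t',round(float(s['time']),2),'op',round(float(s['opening']),4))
    for x,y,z,yaw in targets:
        print(np.round(R0.inv().apply(np.array([x,y,z])-s['tool_pos'])*100,2),np.round(np.degrees((R0.inv()*R.from_euler('xyz',[np.pi,0,np.radians(yaw)])).as_rotvec()),2))
E
python3 -c "
from h import *
go((.5765,-.184,.226,85.9))"
```

```text
at [ 0.1848 -0.491   0.2261] [-1.7992e+02 -1.0000e-02  2.0620e+01] t 0.1 op 0.0917
[ 4.747e+01 -1.494e+01  4.000e-02] [-6.000e-02 -5.000e-02 -6.528e+01]
```

```bash
python3 -m handwheel '[47.5,-14.9,0,0,0,-65.3,-1, 47.5,-14.9,0,0,0,-65.3,-1, 47.5,-14.9,0,0,0,-65.3,-1, 47.5,-14.9,0,0,0,-65.3,-1, 47.5,-14.9,0,0,0,-65.3,-1, 47.5,-14.9,0,0,0,-65.3,-1, 47.5,-14.9,0,0,0,-65.3,-1, 47.5,-14.9,0,0,0,-65.3,-1, 47.5,-14.9,0,0,0,-65.3,-1, 47.5,-14.9,0,0,0,-65.3,-1, 47.5,-14.9,0,0,0,-65.3,-1, 47.5,-14.9,0,0,0,-65.3,-1]'; python3 -c "
from h import *
go((.5765,-.184,.174,85.9))"
```

```text
time: 1.1
tool_pos: [0.5783, -0.1827, 0.2263]
tool_rot: [-3.141, -0.0, 1.5]
contact_force: [0.1, -0.7, -0.1]
opening: 0.0921
at [ 0.5783 -0.1827  0.2263] [-1.7996e+02 -2.0000e-02  8.5950e+01] t 1.1 op 0.0921
[-0.14 -0.17  5.23] [-0.04 -0.02  0.05]
```

```bash
python3 -m handwheel '[0,0,2,0,0,0,-1, 0,0,4,0,0,0,-1, 0,0,5.2,0,0,0,-1, 0,0,5.2,0,0,0,-1, 0.8,0,5.2,0,0,0,-1, 1.6,0,5.2,0,0,0,-1, 2.2,0,5.2,0,0,0,-1, 2.5,0,5.2,0,0,0,-1, 2.8,0,5.2,0,0,0,-1, 3.1,0,5.2,0,0,0,-1, 3.4,0,5.2,0,0,0,-1, 3.7,0,5.2,0,0,0,-1]'; python3 - <<'E'
from h import *
p,w=cloud('side');boxes(p,w,'side')
go((.595,-.008,.174,90.2))
E
```

```text
time: 2.1
tool_pos: [0.58, -0.1487, 0.1756]
tool_rot: [3.14, 0.002, 1.499]
contact_force: [0.0, -5.7, 3.2]
opening: 0.092
side yellow c [ 0.5855 -0.0716] size [0.1989 0.1278] yaw deg -4.12 z 0.2294 3594
side white c [0.5953 0.0781] size [0.2003 0.1295] yaw deg 0.11 z 0.1505 4423
at [ 0.5801 -0.1481  0.1756] [1.799e+02 8.000e-02 8.589e+01] t 2.15 op 0.0917
[14.08  0.49  0.14] [ 0.1   0.08 -4.31]
```

```bash
python3 -m handwheel '[0.6,0.02,0,0,0,-0.4,-1, 1.2,0.04,0,0,0,-0.8,-1, 1.8,0.06,0,0,0,-1.2,-1, 2.4,0.08,0,0,0,-1.6,-1, 3,0.1,0,0,0,-2,-1, 3.6,0.12,0,0,0,-2.4,-1, 4.2,0.14,0,0,0,-2.8,-1, 4.8,0.16,0,0,0,-3.2,-1, 5.4,0.18,0,0,0,-3.6,-1, 6,0.2,0,0,0,-4.2,-1, 6.6,0.22,0,0,0,-4.2,-1, 7.2,0.24,0,0,0,-4.2,-1]'; python3 - <<'E'
from h import *
p,w=cloud('side');boxes(p,w,'side')
go((.5955,-.0035,.175,90.1))
E
```

```text
time: 3.15
tool_pos: [0.587, -0.0755, 0.1746]
tool_rot: [-3.141, 0.0, 1.573]
contact_force: [-1.0, -4.5, 2.7]
opening: 0.0919
side yellow c [0.6193 0.0012] size [0.135  0.1264] yaw deg -0.2 z 0.2293 2508
side white c [0.5951 0.0795] size [0.2021 0.1279] yaw deg -1.31 z 0.1504 1820
at [ 0.5871 -0.0743  0.1746] [-1.7998e+02 -5.0000e-02  9.0160e+01] t 3.2 op 0.0916
[ 7.07  0.86 -0.03] [-0.02 -0.05  0.06]
```

```bash
python3 -m handwheel '[0.6,0.08,0,0,0,0,-1, 1.2,0.16,0,0,0,0,-1, 1.8,0.24,0,0,0,0,-1, 2.4,0.3,0,0,0,0,-1, 3,0.36,0,0,0,0,-1, 3.6,0.44,0,0,0,0,-1, 4.2,0.52,0,0,0,0,-1, 4.8,0.6,0,0,0,0,-1, 5.4,0.66,0,0,0,0,-1, 6,0.74,0,0,0,0,-1, 6.5,0.8,0,0,0,0,-1, 7,0.86,0,0,0,0,-1]'; python3 - <<'E'
from h import *
for n in('side','top'):
    p,w=cloud(n);boxes(p,w,n);cv2.imwrite(f'pics/{n}1.png',p)
go((.5955,.0015,.175,90.1))
E
```

```text
time: 4.2
tool_pos: [0.5957, -0.0056, 0.1748]
tool_rot: [3.141, 0.0, 1.573]
contact_force: [0.0, -2.4, -0.6]
opening: 0.0917
side yellow c [0.6308 0.0715] size [0.1278 0.1273] yaw deg -0.28 z 0.2255 2214
side white c [ 0.6283 -0.1088] size [0.0964 0.0633] yaw deg -0.23 z 0.1552 1201
top yellow c [0.5925 0.1061] size [0.1965 0.0521] yaw deg 0.29 z 0.2248 901
top white c [ 0.628  -0.1132] size [0.0951 0.0622] yaw deg 0.65 z 0.1546 484
at [ 0.5958 -0.0051  0.1748] [ 1.7998e+02 -3.0000e-02  9.0150e+01] t 4.3 op 0.0916
[ 0.66 -0.02 -0.02] [ 0.02 -0.03  0.05]
```

View pics/side1.png

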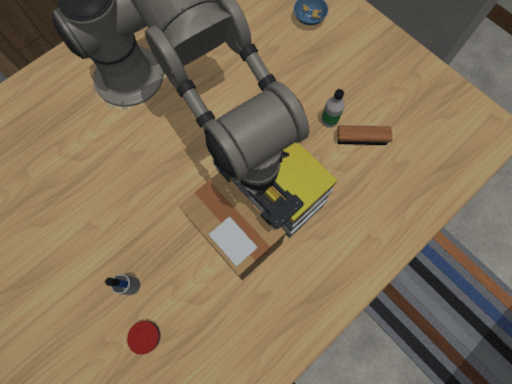

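The yellow box has dropped onto the column (top z 0.225), about 6.5 mm short of flush. I'll finish the push, then back off to measure it unoccluded.

```bash
python3 -m handwheel '[0.2,0,0,0,0,0,-1, 0.4,0,0,0,0,0,-1, 0.6,0,0,0,0,0,-1, 0.6,0,0,0,0,0,-1, -2,0,0,0,0,0,-1, -5,0,0,0,0,0,-1, -9,0,-1,0,0,0,-1, -13,0,-5,0,0,0,-1, -17,0,-6,0,0,0,-1, -21,0,-6,0,0,0,-1, -25,-3,-6,0,0,0,-1, -28,-5,-6,0,0,0,-1]'; python3 - <<'E'
from h import *
for n in('side','top'):
    p,w=cloud(n);Y,_=boxes(p,w,n);cv2.imwrite(f'pics/{n}2.png',p)
    # visible column sides: points below yellow lid, on +x end face and +y face
    z=w[...,2]
    m=(z>.01)&(z<.14)&(w[...,0]>.45)&(w[...,0]<.72)&(w[...,1]>.03)&(w[...,1]<.16)
    q=w[m];print('col pts',len(q),'x max pctl',np.percentile(q[:,0],[1,5,50,95,99]),'y',np.percentile(q[:,1],[1,50,99]))
    hsv=cv2.cvtColor(p,cv2.COLOR_BGR2HSV)
    m=biggest((z>.147)&(z<.161)&(w[...,0]>.4)&(w[...,1]<.02)&(w[...,1]>-.2));rect(m,w,'parcel top')
go((.512,-.364,.25,85))
E
```

```text
time: 5.3
tool_pos: [0.5523, -0.2783, 0.2348]
tool_rot: [3.14, 0.0, 1.573]
contact_force: [-0.1, -1.2, 0.5]
opening: 0.0917
side yellow c [0.5951 0.0765] size [0.199  0.1282] yaw deg 0.13 z 0.2254 5192
side white c [ 0.6284 -0.1089] size [0.0963 0.0632] yaw deg -0.28 z 0.1551 1205
col pts 224 x max pctl [0.69303974 0.6932231  0.69529435 0.69774607 0.69785402] y [0.03062421 0.0842923  0.14366883]
parcel top c [ 0.5886 -0.077 ] size [0.2112 0.1403] yaw deg -0.28 z 0.1546 5664
top yellow c [0.593  0.0736] size [0.1983 0.1268] yaw deg 0.17 z 0.225 2855
top white c [ 0.6281 -0.113 ] size [0.0951 0.0629] yaw deg 1.2 z 0.1544 536
col pts 156 x max pctl [0.49489525 0.49535956 0.49756188 0.49964349 0.50094916] y [0.03107293 0.08572027 0.13774482]
parcel top c [ 0.5896 -0.0809] size [0.2117 0.1404] yaw deg -0.14 z 0.1543 3025
at [ 0.5494 -0.2818  0.2345] [-1.7994e+02  7.0000e-02  8.9740e+01] t 5.4 op 0.0917
[-8.24 -3.7  -1.53] [-0.06  0.07  4.74]
```

The yellow box is flush within about 2 mm in x and y, at yaw 0.15°. Next is the marker, using the wrist camera.

```bash
python3 - <<'E'
from h import *
p,w=cloud('wrist');cv2.imwrite('pics/wrist0.png',p)
z=w[...,2];x,y=w[...,0],w[...,1]
m=(np.hypot(x-.512,y+.364)<.06)&(z>.01)&(z<.17)
v,u=np.nonzero(m);print('px',u.min(),u.max(),v.min(),v.max())
for a,b in((.085,.1),(.1,.115),(.115,.13),(.13,.15)):
    k=m&(z>a)&(z<b); q=w[k]
    if len(q)>5: print(a,len(q),'mean',q.mean(0).round(4)); rect(k,w)
k=m&(z>.076)&(z<.083);q=w[k];print('rim',len(q))
if len(q)>10:
    c,r=cv2.minEnclosingCircle(q[:,:2].astype(np.float32));print(c,r)
    A=np.c_[2*q[:,:2],np.ones(len(q))];print(np.linalg.lstsq(A,(q[:,:2]**2).sum(1),rcond=None)[0][:2])
E
```

```text
px 198 241 213 278
0.085 120 mean [ 0.5118 -0.3617  0.0924]
 c [ 0.5113 -0.3632] size [0.018  0.0088] yaw deg -9.32 z 0.0928 120
0.1 137 mean [ 0.512  -0.3618  0.1076]
 c [ 0.5114 -0.3632] size [0.0182 0.0084] yaw deg -9.89 z 0.1077 137
0.115 155 mean [ 0.5117 -0.3616  0.1226]
 c [ 0.5112 -0.3631] size [0.0182 0.0089] yaw deg -7.8 z 0.1226 155
0.13 75 mean [ 0.5114 -0.3602  0.1345]
 c [ 0.5106 -0.3614] size [0.0148 0.0055] yaw deg -0.75 z 0.134 75
rim 408
(0.5120241045951843, -0.3672882616519928) 0.023049555718898773
[ 0.51235343 -0.36688143]
```

View pics/wrist0.png

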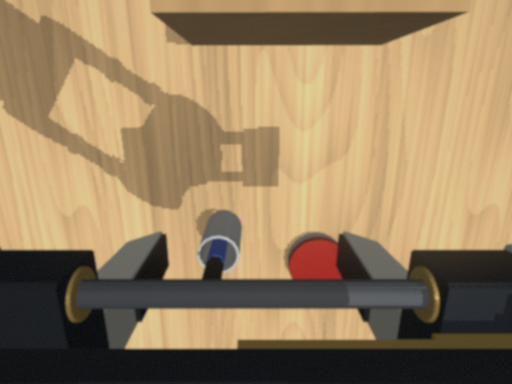

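The picture shows the marker standing nearly upright in the cup (rim ellipse at 219,252), at about (0.512,-0.367). Flats face ±y roughly. I'll grip it near the fingertips with the tool tilted outward 50°, then tilt it back to lay it flat.

```bash
cat >> h.py <<'E'
def gt(*targets):
    """as go, targets (x,y,z,yaw,tilt deg about tool y)"""
    s=robot.observe();R0=R.from_euler('xyz',s['tool_rot'])
    T=R.from_euler('xyz',[np.pi,0,0])
    print('at',np.round(s['tool_pos'],4),'q',np.round(s['qpos'],2),'t',round(float(s['time']),2),'op',round(float(s['opening']),4))
    M=R0.as_matrix();print('tool z',M[:,2].round(3),'tool y',M[:,1].round(3))
    for x,y,z,yaw,tl in targets:
        Rt=R.from_euler('z',np.radians(yaw))*T*R.from_euler('y',np.radians(tl))
        print(np.round(R0.inv().apply(np.array([x,y,z])-s['tool_pos'])*100,2),np.round(np.degrees((R0.inv()*Rt).as_rotvec()),2))
E
python3 -c "
from h import *
gt((.43,-.34,.24,-9,0),(.43,-.34,.24,-9,50))"
```

```text
at [ 0.5509 -0.2791  0.2346] q [-0.59  0.51  1.24  0.    1.4  -0.59] t 5.45 op 0.0918
tool z [-0.  0. -1.] tool y [ 1.    -0.003 -0.   ]
[ -6.13 -12.07  -0.54] [-3.000e-02 -2.000e-02  9.883e+01]
[ -6.13 -12.07  -0.54] [-42.84  36.66  91.8 ]
```

```bash
python3 -m handwheel '[-6,-12,-0.5,0,0,98.8,-1, -6,-12,-0.5,0,0,98.8,-1, -6,-12,-0.5,0,0,98.8,-1, -6,-12,-0.5,0,0,98.8,-1, -6,-12,-0.5,0,0,98.8,-1, -6,-12,-0.5,0,0,98.8,-1, -6,-12,-0.5,0,0,98.8,-1, -6,-12,-0.5,0,0,98.8,-1, -6,-12,-0.5,0,0,98.8,-1, -6,-12,-0.5,0,0,98.8,-1, -6,-12,-0.5,0,0,98.8,-1, -6,-12,-0.5,0,0,98.8,-1]'; python3 -c "
from h import *
gt((.43,-.34,.24,-9,0),(.43,-.34,.24,-9,50))"
```

```text
time: 6.45
tool_pos: [0.4335, -0.3354, 0.2397]
tool_rot: [-3.141, -0.001, 0.068]
contact_force: [1.1, 0.4, -0.5]
opening: 0.0919
at [ 0.4335 -0.3354  0.2397] q [-0.8   0.37  1.44  0.    1.33  0.7 ] t 6.45 op 0.0919
tool z [ 0.001  0.001 -1.   ] tool y [ 0.068 -0.998 -0.001]
[-0.38  0.43 -0.03] [-0.04 -0.04 12.91]
[-0.38  0.43 -0.03] [-5.67 49.74 12.06]
```

```bash
python3 -m handwheel '[0,0,0,-1,7,2,-1, 0,0,0,-2,14,4,-1, 0,0,0,-3,21,6,-1, 0,0,0,-4,28,8,-1, 0,0,0,-5,35,10,-1, 0,0,0,-5.6,42,12,-1, 0,0,0,-5.6,49.7,12,-1, 0,0,0,-5.6,49.7,12,-1, 0,0,0,-5.6,49.7,12,-1]'; python3 -c "
from h import *
gt((.449,-.3575,.171,-9,50),(.5173,-.3683,.1135,-9,50))"
```

```text
time: 7.2
tool_pos: [0.432, -0.3354, 0.2384]
tool_rot: [-3.137, -0.873, -0.156]
contact_force: [-0.3, 0.8, -0.6]
opening: 0.0916
at [ 0.432  -0.3354  0.2384] q [-1.22  0.17  2.1   1.21  0.8  -0.36] t 7.2 op 0.0916
tool z [ 0.758 -0.114 -0.642] tool y [-0.152 -0.988 -0.003]
[-3.87  1.95  5.87] [-0.32 -0.04  0.03]
[-3.83  2.   14.86] [-0.32 -0.04  0.03]
```

```bash
python3 -m handwheel '[-1.9,1,2,-0.3,0,0,-1, -3.8,2,4,-0.3,0,0,-1, -3.8,2,5.9,-0.3,0,0,-1, -3.8,2,5.9,-0.3,0,0,-1, -3.8,2,5.9,-0.3,0,0,-1]'; python3 - <<'E'
from h import *
gt((.5173,-.3683,.1135,-9,50))
s=robot.observe();p,w=cloud('wrist');cv2.imwrite('pics/wrist1.png',p)
z=w[...,2];m=(np.hypot(w[...,0]-.512,w[...,1]+.367)<.03)&(z>.085)&(z<.17)
for a in np.arange(.085,.145,.01):
    q=w[m&(z>a)&(z<a+.01)]
    if len(q)>5:print(a.round(3),len(q),q.mean(0).round(4),q.min(0).round(4),q.max(0).round(4))
E
```

```text
time: 7.62
tool_pos: [0.451, -0.3587, 0.1724]
tool_rot: [3.139, -0.87, -0.15]
contact_force: [0.0, 0.2, 0.2]
opening: 0.0918
at [ 0.451  -0.3587  0.1724] q [-1.19  0.34  2.11  1.4   0.73 -0.61] t 7.62 op 0.0918
tool z [ 0.755 -0.117 -0.645] tool y [-0.151 -0.988  0.002]
[-0.18 -0.06  8.92] [-0.16  0.16  0.25]
0.085 106 [ 0.503  -0.3666  0.0906] [ 0.5004 -0.3743  0.0851] [ 0.507  -0.3591  0.095 ]
0.095 95 [ 0.5031 -0.3664  0.1002] [ 0.5003 -0.3747  0.095 ] [ 0.507  -0.3591  0.1049]
0.105 122 [ 0.5029 -0.3666  0.1101] [ 0.5004 -0.3746  0.1051] [ 0.5068 -0.3594  0.115 ]
0.115 123 [ 0.5029 -0.3665  0.1203] [ 0.5003 -0.3743  0.1153] [ 0.507  -0.3591  0.125 ]
0.125 143 [ 0.5029 -0.3665  0.13  ] [ 0.5004 -0.3748  0.125 ] [ 0.5067 -0.3592  0.1349]
0.135 190 [ 0.5035 -0.367   0.1407] [ 0.5003 -0.3759  0.1351] [ 0.5142 -0.3594  0.145 ]
```

View pics/wrist1.png

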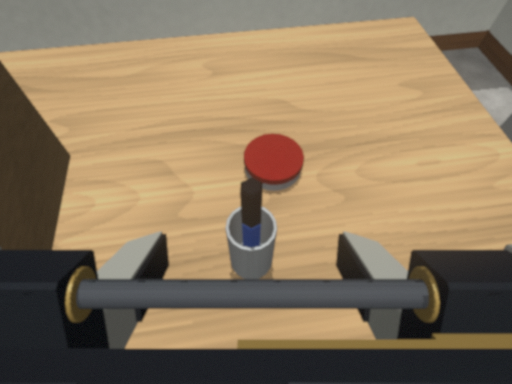

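Marker axis is upright at (0.5095,-0.367), centred between the fingers in the picture (252,225), with flats facing the jaws. I'll advance and grip.

```bash
python3 -m handwheel '[-0.3,0,2,0,0,0,-1, -0.3,0,4,0,0,0,-1, -0.3,0,6,0,0,0,-1, -0.3,0,7.5,0,0,0,-1, -0.3,0,8.7,0,0,0,-1, -0.3,0,8.7,0,0,0,-1, -0.3,0,8.7,0,0,0,-1, -0.3,0,8.7,0,0,0,1, -0.3,0,8.7,0,0,0,1, -0.3,0,8.7,0,0,0,1, -0.3,0,8.7,0,0,0,1, -0.3,0,8.7,0,0,0,1]' 20;  python3 -m handwheel '[0,0,0,0,0,0,1,0,0,0,0,0,0,1,0,0,0,0,0,0,1,0,0,0,0,0,0,1]' 20; python3 -c "
from h import *
s=robot.observe();p=s['tool_pos']
gt((p[0],p[1],.23,-9,50),(p[0],p[1],.30,-9,50))
p,w=cloud('side');z=w[...,2];m=(np.hypot(w[...,0]-.512,w[...,1]+.365)<.035)&(z>.04)&(z<.083);print('cup',w[m].mean(0))"
```

```text
time: 8.67
tool_pos: [0.5135, -0.3702, 0.1147]
tool_rot: [3.135, -0.872, -0.151]
contact_force: [0.3, -0.1, -0.1]
opening: 0.0632
time: 9.0
tool_pos: [0.5137, -0.3699, 0.1142]
tool_rot: [3.136, -0.871, -0.151]
contact_force: [0.0, -0.9, -1.4]
opening: 0.0363
at [ 0.5137 -0.3699  0.1142] q [-1.06  0.52  2.04  1.64  0.65 -0.77] t 9.0 op 0.0363
tool z [ 0.756 -0.12  -0.644] tool y [-0.154 -0.988  0.004]
[ 8.86  0.04 -7.45] [0.04 0.09 0.23]
[ 14.21   0.07 -11.96] [0.04 0.09 0.23]
cup [ 0.51998059 -0.36111077  0.06533063]
```

```bash
python3 -m handwheel '[0,0,0,0,0,0,1,0,0,0,0,0,0,1,0,0,0,0,0,0,1,0,0,0,0,0,0,1,0,0,0,0,0,0,1,0,0,0,0,0,0,1]' 20; python3 - <<'E'
from h import *
gt((.514,-.37,.28,-9,50))
E
```

```text
time: 9.55
tool_pos: [0.5137, -0.3699, 0.1142]
tool_rot: [3.136, -0.871, -0.151]
contact_force: [-0.3, -0.4, -1.7]
opening: 0.0159
at [ 0.5137 -0.3699  0.1142] q [-1.06  0.52  2.04  1.64  0.65 -0.77] t 9.55 op 0.0159
tool z [ 0.756 -0.121 -0.644] tool y [-0.154 -0.988  0.004]
[ 12.7    0.06 -10.65] [0.05 0.09 0.23]
```

Gripped at 15.9 mm, which matches the flats. Lifting straight up.

```bash
python3 -m handwheel '[0.6,0,-0.5,0,0,0,1, 1.2,0,-1,0,0,0,1, 2.4,0,-2,0,0,0,1, 3.6,0,-3,0,0,0,1, 4.8,0,-4,0,0,0,1, 6,0,-5,0,0,0,1, 7.2,0,-6,0,0,0,1, 8.4,0,-7,0,0,0,1, 9.6,0,-8,0,0,0,1, 10.8,0,-9,0,0,0,1, 12,0,-10,0,0,0,1, 12.7,0,-10.6,0,0,0,1]' 20; python3 - <<'E'
from h import *
p,w=cloud('side');cv2.imwrite('pics/side3.png',p);p,w=cloud('top');boxes(p,w,'top')
p,w=cloud('side')
z=w[...,2];m=(np.hypot(w[...,0]-.512,w[...,1]+.365)<.035)&(z>.04)&(z<.083);print('cup',w[m].mean(0))
gt((.45,-.3,.28,-9,50),(.45,-.25,.30,-9,20),(.55,-.08,.30,-9,-30))
E
```

```text
time: 10.55
tool_pos: [0.5146, -0.3696, 0.2816]
tool_rot: [3.134, -0.872, -0.149]
contact_force: [0.4, -0.2, 0.5]
opening: 0.0156
top yellow c [0.5925 0.0735] size [0.1981 0.1268] yaw deg 0.08 z 0.2248 2855
top white c [ 0.6278 -0.113 ] size [0.0952 0.0627] yaw deg 0.98 z 0.1543 544
cup [ 0.5130411  -0.36417623  0.06466108]
at [ 0.5145 -0.3695  0.2802] q [-1.06  0.23  1.86  1.08  0.75 -0.06] t 10.7 op 0.0158
tool z [ 0.756 -0.121 -0.643] tool y [-0.154 -0.988  0.005]
[-4.78 -5.87 -5.7 ] [0.08 0.04 0.3 ]
[ -3.73 -10.8   -7.59] [  0.16 -29.96   0.27]
[  1.01 -29.14  -2.09] [  0.28 -79.96   0.19]
```

View pics/side3.png

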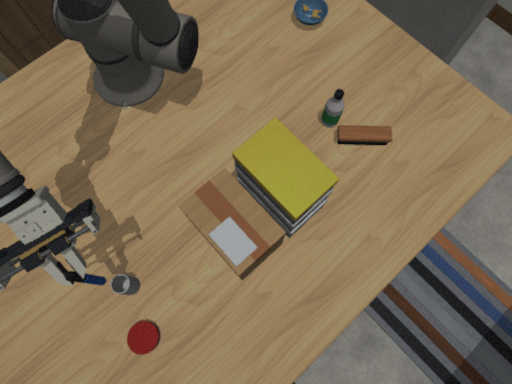

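The marker (blue, 90,280) is held and clear of the cup, and the cup is standing (122,284). The yellow box sits square on the column (287,165). Now I'll tilt the tool over and carry the marker to the parcel.

```bash
python3 -c "
from h import *
gt((.53,-.30,.30,-9,50),(.6,-.11,.28,-9,-37),(.608,-.11,.22,-9,-37))"
```

```text
at [ 0.5145 -0.3695  0.2802] q [-1.06  0.23  1.86  1.08  0.75 -0.06] t 10.7 op 0.0158
tool z [ 0.756 -0.121 -0.643] tool y [-0.154 -0.988  0.005]
[ 1.84 -7.09 -0.94] [0.08 0.04 0.3 ]
[  2.95 -26.95   3.34] [  0.29 -86.96   0.18]
[ -1.14 -27.11   7.8 ] [  0.29 -86.96   0.18]
```

```bash
python3 -m handwheel '[0.5,-1,-0.3,0,-7,0,1, 1,-3,-0.6,0,-14,0,1, 1.3,-5,-0.8,0,-21,0,1, 1.6,-7.5,-0.8,0,-28,0,1, 1.8,-10,-0.5,0,-35,0,1, 2,-12.5,0,0,-42,0,1, 2.2,-15,0.5,0,-49,0,1, 2.4,-17.5,1,0,-56,0,1, 2.6,-20,1.5,0,-63,0,1, 2.8,-22.5,2,0,-70,0,1, 2.9,-25,2.7,0,-77,0,1, 2.9,-27,3.3,0,-84,0,1]' 20;  python3 -c "
from h import *
gt((.608,-.11,.21,-9,-37),(.608,-.11,.1635,-9,-37))"
```

```text
time: 11.7
tool_pos: [0.6, -0.1069, 0.2793]
tool_rot: [3.139, 0.432, -0.153]
contact_force: [-0.1, -1.3, 0.0]
opening: 0.016
at [ 0.6    -0.1069  0.2793] q [-0.27  0.78  0.7  -0.06  2.08  1.43] t 11.7 op 0.016
tool z [-0.414  0.062 -0.908] tool y [-0.152 -0.988  0.002]
[3.66 0.17 5.94] [  0.25 -12.24   0.17]
[ 5.61  0.15 10.16] [  0.25 -12.24   0.17]
```

```bash
python3 -m handwheel '[1,0,1.6,0,-4,0,1, 2,0,3.2,0,-8,0,1, 3,0,4.8,0,-12,0,1, 3.6,0.1,5.9,0,-12.2,0,1, 3.6,0.1,5.9,0,-12.2,0,1, 3.6,0.1,5.9,0,-12.2,0,1]' 20;  python3 - <<'E'
from h import *
gt((.608,-.11,.1635,-9,-37))
for n in('side','top'):
    p,w=cloud(n);cv2.imwrite(f'pics/{n}4.png',p)
    hsv=cv2.cvtColor(p,cv2.COLOR_BGR2HSV);h,s,v=cv2.split(hsv)
    m=(h>100)&(h<130)&(s>110)&(w[...,2]>.15)&(w[...,2]<.3)&(abs(w[...,1]+.1)<.1)&(w[...,0]>.42)
    q=w[m];print(n,len(q))
    if len(q)>10:
        c=q.mean(0);d=np.linalg.svd(q-c)[2][0];print(c.round(4),d.round(3),q.min(0).round(3),q.max(0).round(3))
cv2.imwrite('pics/side4c.png',cv2.resize(cv2.imread('pics/side4.png')[130:300,130:330],None,fx=3,fy=3))
E
```

```text
time: 12.2
tool_pos: [0.6073, -0.112, 0.2105]
tool_rot: [3.139, 0.64, -0.157]
contact_force: [-0.6, 0.6, 0.0]
opening: 0.0156
at [ 0.6073 -0.112   0.2105] q [-0.27  0.99  0.55 -0.09  2.23  1.42] t 12.2 op 0.0156
tool z [-0.59   0.09  -0.802] tool y [-0.154 -0.988  0.002]
[ 2.83 -0.22  3.75] [ 0.18 -0.35  0.02]
side 0
top 0
```

View pics/side4c.png

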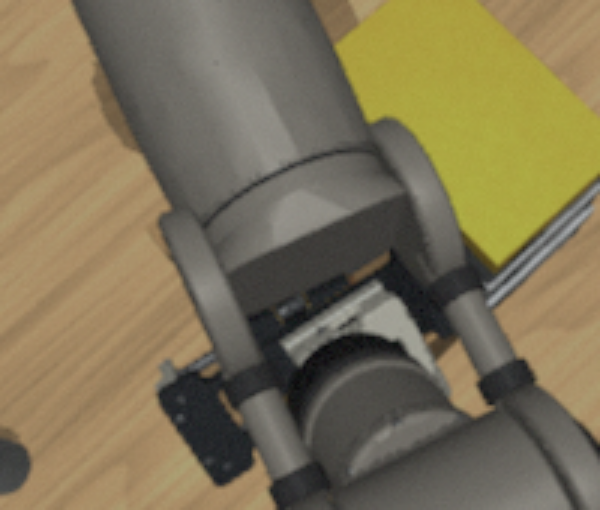

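The arm hides the marker here (the gripper is at about 340,330 in the crop). I'll lower slowly and watch the force.

```bash
python3 -m handwheel '[0.6,-0.1,0.8,0,0,0,1, 1.2,-0.2,1.6,0,0,0,1, 1.7,-0.2,2.3,0,0,0,1, 2.1,-0.2,2.8,0,0,0,1, 2.4,-0.2,3.2,0,0,0,1, 2.6,-0.2,3.4,0,0,0,1, 2.6,-0.2,3.4,0,0,0,1, 2.6,-0.2,3.4,0,0,0,1]' 20;  python3 - <<'E'
from h import *
gt((.608,-.11,.1635,-9,-37))
p,w=cloud('wrist');cv2.imwrite('pics/wrist5.png',p)
hsv=cv2.cvtColor(p,cv2.COLOR_BGR2HSV);h,s,v=cv2.split(hsv)
m=(h>100)&(h<130)&(s>110)&(w[...,2]>.1)&(w[...,2]<.25)
q=w[m];print(len(q),q.mean(0) if len(q) else '')
E
```

```text
time: 12.97
tool_pos: [0.6086, -0.1103, 0.1682]
tool_rot: [3.137, 0.639, -0.158]
contact_force: [-0.1, -0.5, -0.4]
opening: 0.0159
at [ 0.6086 -0.1103  0.1682] q [-0.27  1.01  0.62 -0.08  2.15  1.44] t 12.97 op 0.0159
tool z [-0.59   0.089 -0.803] tool y [-0.154 -0.988  0.003]
[ 0.23 -0.02  0.41] [ 0.22 -0.38 -0.02]
149 [ 0.55768688 -0.10189155  0.18130407]
```

View pics/wrist5.png

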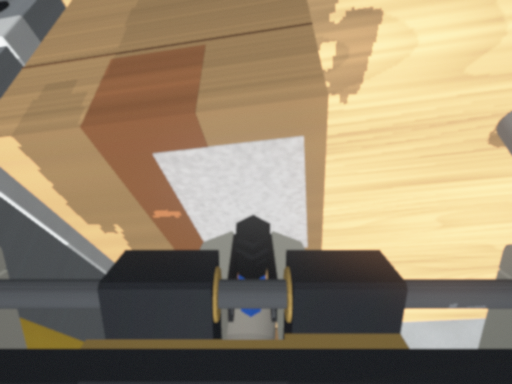

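The picture shows the cap (252,235) over the parcel's label, and the depth says the marker is level. Lowering the last 6 mm and releasing.

```bash
python3 -m handwheel '[0.15,0,0.2,0,0,0,1, 0.3,0,0.4,0,0,0,1, 0.37,0,0.49,0,0,0,1, 0.37,0,0.49,0,0,0,1, 0.37,0,0.49,0,0,0,0.5, 0.37,0,0.49,0,0,0,0.5, 0.37,0,0.49,0,0,0,0.5, 0.37,0,0.49,0,0,0,0.5, 0.37,0,0.49,0,0,0,-0.2, 0.37,0,0.49,0,0,0,-0.2, 0.37,0,0.49,0,0,0,-0.2, 0.37,0,0.49,0,0,0,-0.2]' 20; python3 -m handwheel '[0,0,0,0,0,0,-0.2, 0,0,0,0,0,0,-0.2, -1,0,-1.4,0,0,0,-0.2, -2.4,0,-3.2,0,0,0,-0.2, -4.2,0,-5.6,0,0,0,-0.2, -6,0,-8,0,0,0,-0.2, -7.5,0,-10,0,0,0,-0.2, -7.5,3,-10,0,0,0,-0.2, -7.5,7,-10,0,0,0,-0.2, -7.5,11,-10,0,0,0,-0.2, -7.5,15,-10,0,0,0,-0.2, -7.5,19,-10,0,0,0,-0.2]'; python3 -m handwheel '[0,3.5,0,0,0,0,-0.2, 0,7,0,0,0,0,-0.2, 0,8,0,0,0,0,-0.2, 0,8,0,0,0,0,-0.2]'; python3 - <<'E'
from h import *
for n in('side','top'):
    p,w=cloud(n);cv2.imwrite(f'pics/{n}6.png',p);boxes(p,w,n);z=w[...,2]
    m=(z>.159)&(z<.18)&(w[...,0]>.48)&(w[...,0]<.7)&(w[...,1]<.0)&(w[...,1]>-.15);rect(biggest(m),w,'marker')
    m=biggest((z>.147)&(z<.158)&(w[...,0]>.4)&(w[...,1]<.005)&(w[...,1]>-.2));rect(m,w,'parcel')
E
```

```text
time: 14.02
tool_pos: [0.6086, -0.1103, 0.1621]
tool_rot: [3.137, 0.639, -0.157]
contact_force: [-0.5, -0.2, 0.2]
opening: 0.0451
time: 15.02
tool_pos: [0.5755, -0.2979, 0.2873]
tool_rot: [3.137, 0.638, -0.157]
contact_force: [34.5, -7.9, 29.8]
opening: 0.0552
time: 15.35
tool_pos: [0.5459, -0.3696, 0.2793]
tool_rot: [3.132, 0.63, -0.162]
contact_force: [-0.1, -0.2, 0.4]
opening: 0.0548
side yellow c [0.5951 0.0768] size [0.199 0.128] yaw deg 0.04 z 0.2254 5189
side white c [ 0.6284 -0.1088] size [0.0963 0.0632] yaw deg -0.15 z 0.1553 979
marker c [ 0.5711 -0.1063] size [0.1405 0.0183] yaw deg -8.95 z 0.1691 510
parcel c [ 0.5886 -0.077 ] size [0.2111 0.1404] yaw deg -0.26 z 0.1547 5108
top yellow c [0.5922 0.0738] size [0.1978 0.1273] yaw deg 0.2 z 0.2248 2857
top white c [ 0.6514 -0.1124] size [0.0627 0.0494] yaw deg -89.67 z 0.1542 236
marker few
parcel c [ 0.5904 -0.0804] size [0.2121 0.1395] yaw deg -0.19 z 0.1539 1298
```

View pics/side6.png

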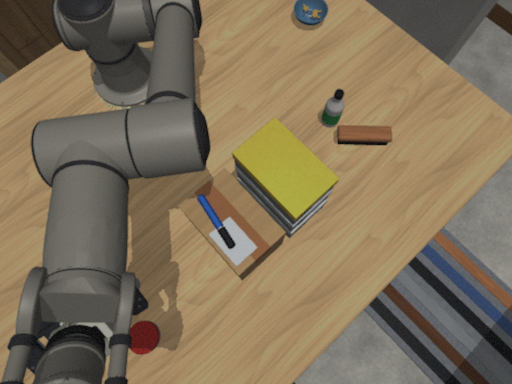

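The picture shows the marker lying flat on the parcel (217,222) and the yellow box flush on the column (287,165). The measurements agree with that, so I'm handing in.

```bash
python3 -m handwheel '[0,0,0,0,0,0,-0.2,0,0,0,0,0,0,-0.2,0,0,0,0,0,0,-0.2]'; python3 -c "
from cell import robot
print(robot.hand_in())"
```

```text
time: 15.7
tool_pos: [0.5487, -0.3653, 0.2803]
tool_rot: [3.132, 0.629, -0.155]
contact_force: [0.3, -0.4, -0.1]
opening: 0.0552
the job is handed in; nothing more can be done
None
```

I slid the yellow-lidded box onto the column and laid the marker flat on the parcel. I handed the job in at 15.7 s; no verdict was reported.

**Last checks, all passing:**
- **Yellow box:** it is within about 3 mm of flush both ways and about 0.2° of parallel with the column as measured before the push. Its top is at 0.225 m, so it is fully down on the column, and the gap to the parcel is about 18 mm.
- **Marker:** it lies flat, with its top about 15 mm above the parcel's. Its middle is about (-17, -29) mm from the parcel's centre, well inside the edges. Only the side camera saw it, because the arm blocked the top view.
- **Parcel:** it did not move measurably.

**Not fully confirmed:**
- **Pen cup:** it was standing in place right after I pulled the marker out, but the arm hid it in the last picture.
- **Column:** I judged that the two white-lidded boxes still line up only by eye, from the side picture.
- **Force reading:** I saw one reading of about 46 N during the fast retreat, about 0.29 m up with nothing near the gripper. It was back to zero at the next reading, so I took it as the arm's own acceleration rather than contact.
- **Camera offset:** the top and side cameras disagree by 2–4 mm, so I compared positions only within the same camera.

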